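# Meter a pair of round beads from a slide-gate bead dispenser

## Robot

A 6-joint arm with a two-finger parallel gripper is mounted at the origin on the work surface. World frame = base frame: x ahead of the robot, y to its left, z up, the work surface at z = 0. Lengths are in m, angles in degrees, forces in N, time in s.
With the tool pointing down it reaches from about 0.3 to 0.75 m from the base axis. Payload 8.5 kg.
Tool frame: the origin (TCP) lies at the very end of the fingers, on their centre line; the grasp point (between the pads) lies 19 mm behind it; z points along the fingers, y is the line along which they close (so a half turn about z gives the same grasp; the last joint's range is limited). The gripper opens to 85 mm and grips with 20 to 120 N. Pads are 22 mm wide; open, the fingers measure 114 mm over their backs; the gripper's body (76 mm by 85 mm) begins 54 mm behind the grasp point. The pads swing forward as they close: fully open they stand 13 mm farther back than shut.
Start: joints at [58.195, 21.807, 74.336, -0, 83.858, -12.336], TCP at [0.183, 0.519, 0.231] pointing down, gripper open.
Joint ranges: [-178.18, 178.18], [-50.72, 133.34], [12.68, 142.11], [-81.47, 261.47], [9.98, 163.14], [-165.26, 165.26]. Speed limits (degrees/s): [136.94, 136.94, 180, 180, 180, 180].

## Interface

Orientations are given as a 3x3 rotation matrix whose columns are the frame's x, y, z axes.
In Python, from rig import env gives the robot as it stands.
- The arm moves only by the tool move_arm, never from a script. Its argument "plan" is a list of rows, each a list of 7 numbers: the turn, a rotation vector about the tool's x, y, z in degrees, then the shift along the tool's x, y, z in cm, then the gripper command: -1 is shut, 1 is fully open, values between are in proportion. In form: [[ax, ay, az, tx, ty, tz, jaw], ...]. A call has 1 to 5 rows; each row is the pose to reach, as a shift and turn from the pose commanded when the call began, along the tool's axes at that moment; what a row does not reach only later rows make up. A row lasts 1/10 s, in which the tool goes at most 50 mm and 8.59 degrees, less where a joint would pass 70% of its speed; a pose out of reach is approached as far as the arm can. A call with a gripper value outside its range is refused whole. The fingers move at their own pace and stop on an object; "squeeze" is the grip in N (left out, the last holds). Time passes only in rows, so rows that repeat a pose let the fingers close. It gives the time, the measured TCP pose, the force, the opening and the grip force at its end, in the units of the state.
- env.observe(): the state, without advancing time (a new reading comes with each control period).
- env.get_image(name): name is "scene" or "top" or "wrist"; returns a dict with "color" (480x640x3 uint8, red, green, blue), "fov_y" (degrees; the focal length in pixels is half the picture's height over the tangent of half this angle, whatever the lens; pixels are square), "cx", "cy" (the principal point, pixels), "distortion" ([k1, k2, p1, p2, k3] as OpenCV has them; the pictures are not rectified), "R" (3x3) and "t" (3): a world point X has camera coordinates R X + t. Camera axes: x right, y down, z forward; pixel columns grow to the right and rows downward; lengths in m; the calibration is good to about 2 mm. A picture is of the moment at which its call begins. There is no depth.
- env.close_job(): hands the job in; it is judged then, once.
Trained networks look in a picture, given as the dict that the camera call returned (one of the last four; its "shot" number tells which), for a name from the list of things; names that differ only in an ending like _2 or _b are one class to them, and where a whole thing is asked for, a point or a joint stands for the part that bears it (a point fixed in the world has none). Each returns a list of dicts, best first, with "conf" (0 to 1); they miss things now and then, are a little off and sometimes report something else, mostly with a low value. They report only what shows in the picture. A call takes as long as a camera call. They do not tell look-alikes from the thing itself.
- env.outline_of(target, picture): "mask" (480x640 bool, what is visible of it) and "bbox" ([centre column, centre row, width, height] in pixels, round what is visible of it).
- env.tip_of(target, picture): "pixel" ([column, row] in pixels: a listed point, or the origin of a listed thing).
The state is a dict: "time_s": time; "q": joint angles; "qvel": joint speeds; "joint_efforts": joint torques, N m; "position": TCP position; "tool_rot": TCP orientation; "ft_force": force on the tool from outside, world axes, zero at the start; "wrist_torque": the same for the moment, N m; "grip_width": finger opening in m; "gripper_force": force on a finger pad.
Only numpy, scipy, OpenCV 4.12 (cv2) and the standard library are available. Lean on these libraries where they do the work, as an engineer would, in place of code of your own. Each camera call takes 0.05 s, during which the arm holds its last target. There are 200 camera calls.

## Task

Two plywood bead dispensers stand on the jewellery bench; one holds round beads, the other long tube beads. On the one with round beads, pull the slide gate partway open by its grip post so that the two beads in the far compartment roll out into the tray while the two in the near compartment stay in, then push the gate fully shut and let go. Leave the gate of the tube-bead dispenser shut.

Things in the scene. Friction and masses are not known exactly. Their poses are not given: they have to be found in the camera images.
- round: Fixed plywood dispenser holding the ROUND beads. Origin on the bench under the hopper's middle; x along the gate away from the grip post, z up. Open hopper x -53..53, y -33..33 mm, top at 135; a 6 mm partition at x=0 makes a near (x -47..-3) and a far compartment (3..47), 54 wide. Ramp below leads to the outlet tray, x 70..136, floor 10 and walls 45 mm high. Left or right of its twin.
- round_gate (a joint): Its slide gate, the floor of both compartments (90 mm above bench): m drawn out towards -x of round; 0 shut, stop 0.095, starts up to 0.004 ajar. Slides with about 2 N, stays where left. Uncovers the far compartment first: its beads have dropped by 0.042 and roll to the tray within 1 s; near compartment starts to open at 0.053, its beads may drop above 0.060.
- round_grip (a point): Grip point on that gate, moves with it; axes as round. On the axis of an upright dark wooden post, 20 x 20 mm, faces square to x and y, from 90 to 135 mm above the bench; this point at 117. The post stands 72 mm clear (axis to wall) before the hopper when shut, on a tongue 30 mm wide whose top is at 90 mm. Pull along -x to open, +x to shut.
- far1_center (a point): Centre of a glazed round bead, 24 mm, 19 g, lying on the gate in the FAR compartment of the round-bead dispenser (away from the post); to end in that dispenser's outlet tray.
- far2_center (a point): Centre of the second bead in the far compartment; same size, same destination.
- near1_center (a point): Centre of a like round bead in the NEAR compartment (beside the post); to stay there.
- near2_center (a point): Centre of the second bead in the near compartment; to stay there.
- tube_gate (a joint): Gate of the OTHER dispenser, same make and size, which holds four tube beads (lying cylinders 14 mm thick, 44 long): m drawn out, 0 shut, starts up to 0.004 ajar. Leave it alone.
Not all that is in view belongs to the job. What is shaped like the part that bears far2_center but green is not meant.

How it is judged (in metres and radians):
On the way:
1. the gate of the round-bead dispenser is drawn partway out, at least 30 mm (value of joint round_gate above 0.03 m), for 0.1 s.
At the end, for the whole second after the job is handed in: The round-bead gate is shut (to within 6 mm), both beads of the far compartment lie in the outlet tray of that dispenser, both beads of the near compartment are still in it, and nothing is held (value of joint round_gate below 0.006 m and x of far1_center in the frame of round between 0.06 and 0.15 m and y of far1_center in the frame of round between -0.035 and 0.035 m and height (world z) of each of far1_center, far2_center below 0.045 m and x of near1_center in the frame of round between -0.055 and 0.003 m and height (world z) of each of near1_center, near2_center above 0.085 m and x of far2_center in the frame of round between 0.06 and 0.15 m and y of far2_center in the frame of round between -0.035 and 0.035 m and x of near2_center in the frame of round between -0.055 and 0.003 m); the robot touches nothing.
It fails at once if the gate of the tube-bead dispenser is drawn out more than 15 mm (value of joint tube_gate above 0.015 m).
It also fails if it takes over 32 s, if anything falls off the work surface, if the arm or the gripper's body presses on something with over 40 N, if the wrist force passes 120 N, or if a joint passes its speed limit or range.

## Working session

There is one attempt and no reset: what is moved stays moved. The work goes in short steps, Python scripts to look and compute and a tool call to move; the robot and the scene stay as the last step left them, time stands still between calls to the robot, and variables do not carry over. Pictures are saved under pics/ and viewed, at most 10 in all, crops included, and the job is handed in when it is done.

Besides the shell and the picture viewer there is one more tool, called after ">>>" as name([rows], argument=value, ...), one row to a line, values as JSON. move_arm: Moves the arm, as the interface text tells. Its arguments: {"type":"object","properties":{"plan":{"type":"array"},"squeeze":{"type":"number"}},"required":["plan"]}

```bash
mkdir -p pics
cat > h.py <<'E'
import numpy as np,cv2
from rig import env
def save(p,n): cv2.imwrite('pics/'+n,cv2.cvtColor(p['color'],cv2.COLOR_RGB2BGR))
def ray(p,uv):
    f=240/np.tan(np.radians(p['fov_y'])/2)
    K=np.array([[f,0,p['cx']],[0,f,p['cy']],[0,0,1]])
    u=cv2.undistortPoints(np.array([[uv]],float),K,np.array(p['distortion'],float))[0,0]
    R=np.array(p['R']);return -R.T@np.array(p['t']),R.T@np.array([u[0],u[1],1.])
def at_z(p,uv,z):
    c,d=ray(p,uv);return c+d*(z-c[2])/d[2]
E
python3 - <<'E'
from h import *
for n in('scene','top'):
    p=env.get_image(n);save(p,n+'1.png')
    for t,z in(('round',0),('round_grip',.117),('far1_center',.102),('near1_center',.102)):
        for r in env.tip_of(t,p): print(n,t,np.round(r['pixel']),round(r['conf'],2),np.round(at_z(p,r['pixel'],z),3))
E
```

```text
scene round [279. 247.] 0.65 [ 0.627 -0.149  0.   ]
scene round [339. 183.] 0.22 [ 0.431 -0.266  0.   ]
scene round_grip [338. 183.] 0.71 [ 0.502 -0.147  0.117]
scene round_grip [278. 247.] 0.48 [ 0.669 -0.045  0.117]
scene far1_center [292. 200.] 0.65 [ 0.593 -0.156  0.102]
top round [395. 232.] 0.89 [ 0.629 -0.152  0.   ]
top far1_center [400. 217.] 0.52 [ 0.643 -0.143  0.102]
top near1_center [393. 252.] 0.77 [ 0.596 -0.134  0.102]
```

```bash
python3 -c "
import cv2,numpy as np
a=cv2.imread('pics/scene1.png');b=cv2.imread('pics/top1.png');print(a.shape)"
```

```text
(480, 640, 3)
```

View pics/scene1.png

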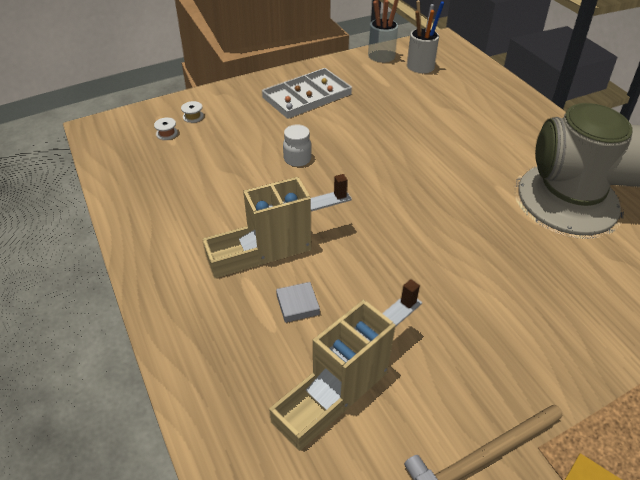

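View pics/top1.png

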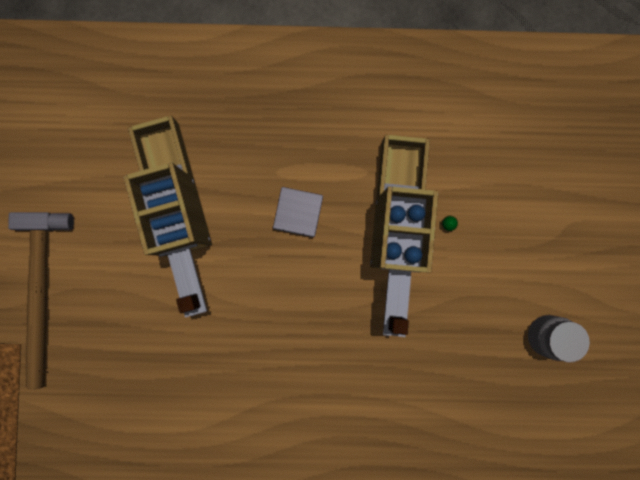

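Both pictures show the round-bead dispenser at negative y. In the top picture its hopper rim has corners at about (387,187), (437,190), (431,271) and (381,268), and the post top is near (399,325). The tube dispenser is the one at positive y.

Run:
```python
from h import *
p=env.get_image('top')
C=np.array([at_z(p,u,.135) for u in((387,187),(437,190),(431,271),(381,268))])
print(np.round(C,3),C.mean(0)); d=C[0]+C[1]-C[2]-C[3]; print('yaw',np.degrees(np.arctan2(d[1],d[0])))
m=cv2.cvtColor(p['color'],cv2.COLOR_RGB2GRAY)
cv2.imwrite('pics/crop.png',cv2.resize(cv2.cvtColor(p['color'][170:350,350:470],cv2.COLOR_RGB2BGR),None,fx=3.3,fy=3.3,interpolation=cv2.INTER_CUBIC))
for r in env.outline_of('round_gate',p): print('gate',r['conf'],r['bbox'])
for r in env.outline_of('round_grip',p): print('grip',r['conf'],r['bbox'])
print('post top',at_z(p,(399.5,326),.135))
s=env.observe();print(s['position'],np.round(s['tool_rot'],3).tolist(),s['ft_force'])
```

```text
[[ 0.679 -0.121  0.135]
 [ 0.676 -0.186  0.135]
 [ 0.571 -0.179  0.135]
 [ 0.574 -0.114  0.135]] [ 0.62498493 -0.14988358  0.135     ]
yaw -3.5427976405193164
gate 0.68 [403.5, 265.9, 43.2, 142.5]
grip 0.67 [405.5, 264.6, 42.7, 144.5]
post top [ 0.50006459 -0.13917679  0.135     ]
[0.18329465 0.51855162 0.23134057] [[-0.943, 0.333, 0.0], [0.333, 0.943, 0.0], [0.0, 0.0, -1.0]] [-0.53895872  0.2824937   0.79024919]
```

View pics/crop.png

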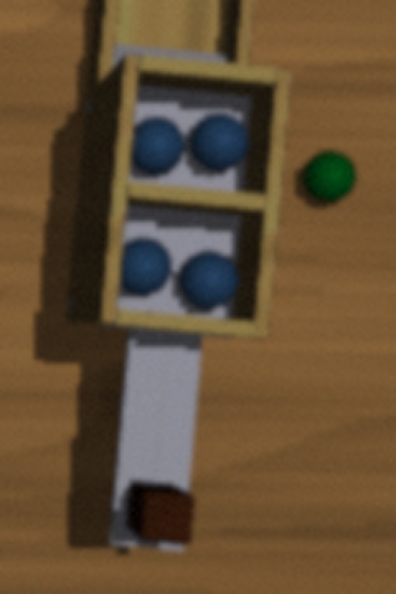

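>>> move_arm([
  [0,0,0,-3.4,-3.4,0,1],
  [0,0,0,-6.9,-6.9,0,1],
  [0,0,0,-10.4,-10.4,0,1],
  [0,0,0,-13.8,-13.8,0,1],
  [0,0,0,-17.2,-17.2,0,1],
])

```text
time_s: 1.15
position: [0.2885, 0.2974, 0.2315]
tool_rot: [[-0.943, 0.333, 0.001], [0.333, 0.943, 0.0], [-0.0, 0.0, -1.0]]
ft_force: [1.1, 1.0, 0.7]
grip_width: 0.0851
gripper_force: 0.0
```

>>> move_arm([
  [0,0,0,-3.4,-3.4,0,1],
  [0,0,0,-6.9,-6.9,0,1],
  [0,0,0,-10.4,-10.4,0,1],
  [0,0,0,-13.8,-13.8,0,1],
  [0,0,0,-17.2,-17.2,0,1],
])

```text
time_s: 1.65
position: [0.3934, 0.0776, 0.2316]
tool_rot: [[-0.943, 0.334, 0.001], [0.334, 0.943, 0.0], [-0.001, 0.0, -1.0]]
ft_force: [1.1, 1.3, 0.0]
grip_width: 0.0852
gripper_force: 0.0
```

>>> move_arm([
  [0,0,-4,-3.4,-3.4,0,1],
  [0,0,-8,-6.9,-6.9,0,1],
  [0,0,-12,-10.4,-10.4,0,1],
  [0,0,-16,-13.8,-13.8,0,1],
  [0,0,-16,-17.4,-17.3,0,1],
])

```text
time_s: 2.15
position: [0.4997, -0.1434, 0.2315]
tool_rot: [[-0.998, 0.059, 0.0], [0.059, 0.998, -0.0], [-0.0, 0.0, -1.0]]
ft_force: [0.2, 0.2, 0.8]
grip_width: 0.0853
gripper_force: 0.0
```

Run:
```python
from h import *
p=env.get_image('wrist');save(p,'w1.png')
s=env.observe();R=np.array(s['tool_rot']);P=np.array(s['position']);print(s['time_s'],P,np.round(R,3).tolist(),s['ft_force'])
for r in env.tip_of('round_grip',p):
    g=at_z(p,r['pixel'],.117);print(r['pixel'],r['conf'],g,'tool cm',100*R.T@(g-P))
```

```text
2.2 [ 0.50241815 -0.14952846  0.23073044] [[-0.998, 0.064, 0.002], [0.064, 0.998, -0.003], [-0.002, -0.003, -1.0]] [-0.70455037 -5.60977018 -0.72730831]
[323.8, 237.7] 0.98 [ 0.50247355 -0.14125822  0.117     ] tool cm [ 0.06745103  0.85839195 11.37052043]
```

View pics/w1.png

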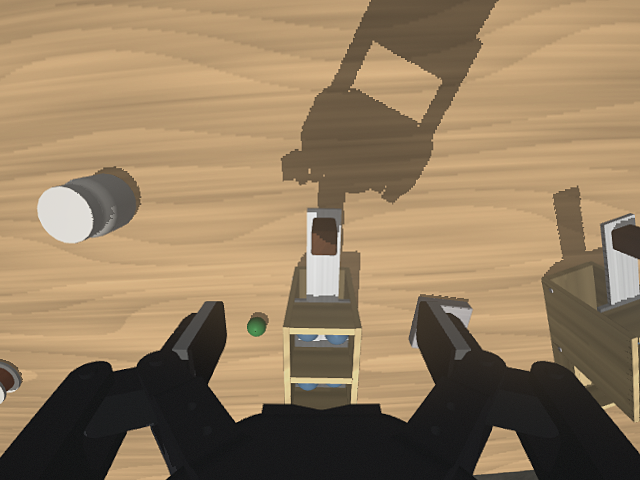

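The wrist view shows the post between the open fingers, at pixel (324,238), where I expected it. The arm can go straight down.

>>> move_arm([
  [0,0,0,0,0,4,1],
  [0,0,0,0,0,8,1],
  [0,0,0,0,0,11,1],
  [0,0,0,0,0,12.9,1],
  [0,0,0,0,0,12.9,1],
])

```text
time_s: 2.75
position: [0.4981, -0.1405, 0.1003]
tool_rot: [[-0.998, 0.06, -0.004], [0.06, 0.998, 0.002], [0.004, 0.002, -1.0]]
ft_force: [0.3, -0.7, 1.5]
grip_width: 0.0857
gripper_force: 0.0
```

>>> move_arm([
  [0,0,0,0,0,0,-1],
  [0,0,0,0,0,0,-1],
  [0,0,0,0,0,0,-1],
  [0,0,0,0,0,0,-1],
  [0,0,0,0,0,0,-1],
], squeeze=40)

```text
time_s: 3.25
position: [0.4995, -0.1412, 0.103]
tool_rot: [[-0.998, 0.061, 0.001], [0.061, 0.998, 0.0], [-0.001, 0.0, -1.0]]
ft_force: [-0.8, 0.6, 3.4]
grip_width: 0.0191
gripper_force: 40.3
```

>>> move_arm([
  [0,0,0,0,0,0,-1],
  [0,0,0,0,0,0,-1],
  [0,0,0,0,0,0,-1],
  [0,0,0,0,0,0,-1],
])

```text
time_s: 3.65
position: [0.4995, -0.1413, 0.103]
tool_rot: [[-0.998, 0.061, 0.001], [0.061, 0.998, -0.0], [-0.001, 0.0, -1.0]]
ft_force: [-0.4, 2.3, 5.8]
grip_width: 0.0195
gripper_force: 40.5
```

>>> move_arm([
  [0,0,0,1,0,0,-1],
  [0,0,0,2,0,0,-1],
  [0,0,0,3,0,0,-1],
  [0,0,0,4,0,0,-1],
  [0,0,0,4.5,0,0,-1],
])

```text
time_s: 4.15
position: [0.4543, -0.1378, 0.103]
tool_rot: [[-0.998, 0.061, 0.002], [0.061, 0.998, 0.001], [-0.002, 0.001, -1.0]]
ft_force: [2.5, 7.4, 6.3]
grip_width: 0.0193
gripper_force: 40.5
```

>>> move_arm([
  [0,0,0,0,0,0,-1],
  [0,0,0,0,0,0,-1],
  [0,0,0,0,0,0,-1],
  [0,0,0,0,0,0,-1],
  [0,0,0,0,0,0,-1],
])

```text
time_s: 4.65
position: [0.4543, -0.1378, 0.103]
tool_rot: [[-0.998, 0.061, 0.001], [0.061, 0.998, 0.001], [-0.0, 0.001, -1.0]]
ft_force: [-1.2, 6.8, 8.5]
grip_width: 0.0196
gripper_force: 41.0
```

>>> move_arm([
  [0,0,0,0,0,0,-1],
  [0,0,0,0,0,0,-1],
  [0,0,0,0,0,0,-1],
  [0,0,0,0,0,0,-1],
  [0,0,0,0,0,0,-1],
])

```text
time_s: 5.15
position: [0.4543, -0.1378, 0.103]
tool_rot: [[-0.998, 0.061, 0.001], [0.061, 0.998, 0.001], [-0.0, 0.001, -1.0]]
ft_force: [-0.6, 5.7, 8.3]
grip_width: 0.0196
gripper_force: 41.0
```

Run:
```python
from h import *
p=env.get_image('top')
q=env.get_image('scene')
a=cv2.resize(p['color'][120:360,350:470],(300,600),interpolation=cv2.INTER_CUBIC)
b=cv2.resize(q['color'][150:300,190:360],(480,424),interpolation=cv2.INTER_CUBIC)
im=np.zeros((600,780,3),np.uint8);im[:,:300]=a;im[:424,300:]=b
cv2.imwrite('pics/open.png',im[:,:,::-1])
```

```text
(no output)
```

View pics/open.png

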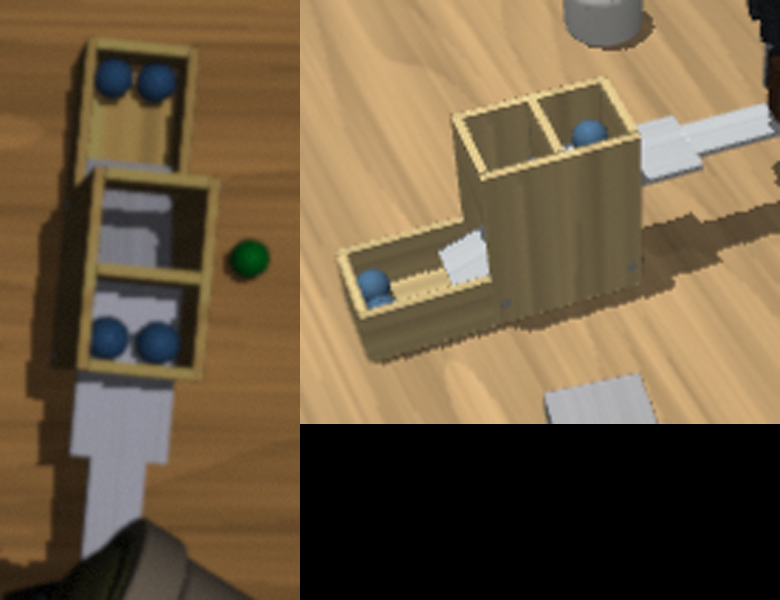

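Both far beads are in the tray (crop 113,77 and 156,82) and both near beads are still in their compartment. Next is shutting the gate.

>>> move_arm([
  [0,0,0,-1,0,0,-1],
  [0,0,0,-2,0,0,-1],
  [0,0,0,-3,0,0,-1],
  [0,0,0,-4,0,0,-1],
  [0,0,0,-4.5,0,0,-1],
])

```text
time_s: 5.75
position: [0.4999, -0.1413, 0.103]
tool_rot: [[-0.998, 0.061, 0.001], [0.061, 0.998, -0.0], [-0.001, 0.0, -1.0]]
ft_force: [-1.2, 1.0, 7.6]
grip_width: 0.0194
gripper_force: 40.8
```

>>> move_arm([
  [0,0,0,-0.1,0,0,-1],
  [0,0,0,-0.2,0,0,-1],
  [0,0,0,-0.2,0,0,-1],
])

```text
time_s: 6.05
position: [0.5004, -0.1413, 0.103]
tool_rot: [[-0.998, 0.061, -0.002], [0.061, 0.998, 0.0], [0.002, 0.0, -1.0]]
ft_force: [-7.4, 1.6, 9.6]
grip_width: 0.0195
gripper_force: 41.2
```

The force rises and the TCP stops advancing, so the gate is at its stop. Release and lift.

>>> move_arm([
  [0,0,0,0,0,0,1],
  [0,0,0,0,0,0,1],
  [0,0,0,0,0,0,1],
  [0,0,0,0,0,0,1],
  [0,0,0,0,0,0,1],
])

```text
time_s: 6.55
position: [0.5013, -0.1415, 0.1022]
tool_rot: [[-0.998, 0.06, -0.0], [0.06, 0.998, 0.0], [0.0, 0.0, -1.0]]
ft_force: [0.4, 0.1, 0.3]
grip_width: 0.0855
gripper_force: 0.0
```

>>> move_arm([
  [0,0,0,0,0,-2,1],
  [0,0,0,0,0,-5,1],
  [0,0,0,0,0,-9,1],
  [0,0,0,0,0,-12,1],
  [0,0,0,0,0,-12,1],
])

```text
time_s: 7.05
position: [0.5026, -0.1421, 0.2263]
tool_rot: [[-0.998, 0.06, 0.007], [0.06, 0.998, -0.004], [-0.007, -0.003, -1.0]]
ft_force: [0.6, 0.1, -1.5]
grip_width: 0.0851
gripper_force: 0.0
```

>>> move_arm([
  [0,0,0,3,0,0,1],
  [0,0,0,7,0,0,1],
  [0,0,0,10,0,0,1],
  [0,0,0,10,0,0,1],
  [0,0,0,10,0,0,1],
])

```text
time_s: 7.55
position: [0.4014, -0.1355, 0.2221]
tool_rot: [[-0.998, 0.061, 0.0], [0.061, 0.998, 0.0], [-0.0, 0.0, -1.0]]
ft_force: [-0.2, -0.7, -0.3]
grip_width: 0.0856
gripper_force: 0.0
```

Run:
```python
from h import *
p=env.get_image('top')
q=env.get_image('scene')
a=cv2.resize(p['color'][120:360,350:470],(300,600),interpolation=cv2.INTER_CUBIC)
b=cv2.resize(q['color'][150:300,190:360],(480,424),interpolation=cv2.INTER_CUBIC)
im=np.zeros((600,780,3),np.uint8);im[:,:300]=a;im[:424,300:]=b
cv2.imwrite('pics/shut.png',im[:,:,::-1])
```

```text
(no output)
```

View pics/shut.png

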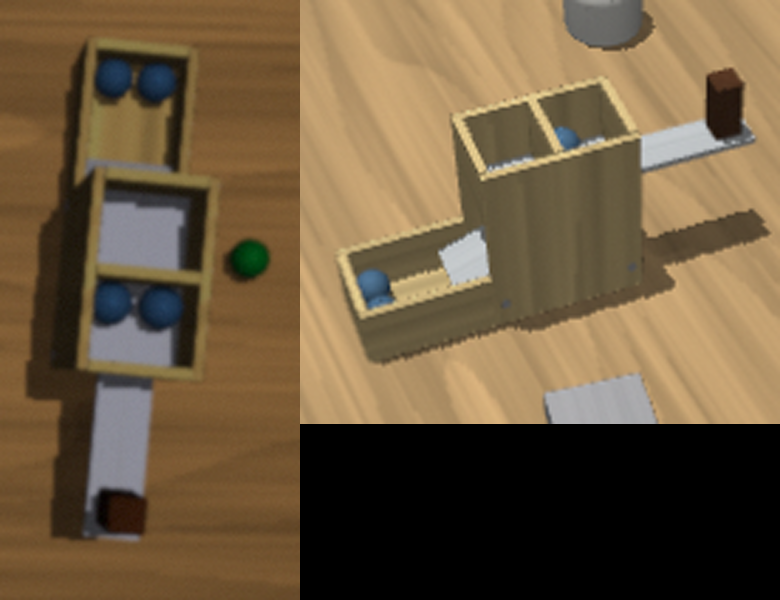

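The gate is shut: the post is back at about (400,324) and the wide part of the gate is inside. Two beads are in the tray and two in the near compartment.

```bash
python3 -c "
from rig import env
print(env.close_job())"
```

```text
the job is handed in; nothing more can be done
None
```

I handed the job in. The last pictures show both far beads in the tray, both near beads still in their compartment, the round-bead gate shut and released, and I never touched the tube-bead dispenser; no verdict was returned.

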